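# Offer up the hinge leaf of the hood flap

## Task

One of the two jamb blocks already has its hinge leaf hung and pinned; the other still has two empty knuckles. Pick up, by its lug, the loose hinge leaf with the single middle knuckle, bring it level to the empty jamb with its plate pointing away from the block, and ease the knuckle between the two jamb knuckles so that all three holes line up well enough for the hinge pin to be pushed through. Finish while still holding it there, steady, level and hanging in your grip without leaning on the jamb; do not let go, and leave the finished hinge, the two-knuckle leaf and everything else on the bench alone.

Things in the scene. Friction and masses are not known exactly. Their poses are not given: they have to be found in the camera images.
- leaf_lug (a point): grip point on the lug of the loose bare-aluminium hinge leaf with ONE knuckle in the middle of its edge (about 250 g, lying flat, balances under the lug). Lug: upright block 14 mm thick (x), 40 mm wide (y), its top 14 mm above this point, the leaf's underside 46 mm below. Axes: x from lug to knuckle, y along the hinge axis, z up.
- leaf_hole (a point): centre of the hole in that leaf's knuckle: 49 mm ahead (+x) of the lug and 34 mm below leaf_lug (12 mm above the leaf's underside). Knuckle 24 mm outside diameter, 36 mm long (y), hole 13 mm through along y. Same axes as leaf_lug.
- jamb_hole (a point): where leaf_hole must be: on the hinge axis of the EMPTY jamb, midway between its two knuckles, 60 mm above the bench. y along the hinge axis, z up, +x towards the block; the leaf's plate must reach out to -x (roughly towards the robot), leaf axes parallel to these. The gap between the knuckles is 42 mm along y, open above, below and towards -x.
- jamb_open: the EMPTY white jamb block, bolted down: origin on the bench below jamb_hole, same axes. Two knuckles 24 mm outside, 13 mm hole, 28 mm long. Block 56 x 110 mm, top with its fixed leaf at 54 mm, beginning 16 mm behind (+x) the axis.
- jamb_done: the FINISHED hinge, leave alone: same jamb block, bolted down, with a leaf hung and an 8 mm pin through it. Origin on the bench below its hinge axis, +x towards the block. Its leaf reaches 113 mm from the axis towards -x at 48 to 54 mm height, with a lug (14 x 40 mm) 49 mm from the axis up to 108 mm height.
- spare_lug (a point): the lug (same point) of the OTHER loose leaf, which has TWO short knuckles at the ends of its edge and does not fit: to be left alone. Otherwise the same shape and size.
- leaf: the same single-knuckle leaf: origin on its underside below the lug. Plate 6 mm thick, 60 mm wide (y), at the underside from 64 mm behind (-x) to 26 mm ahead (+x) of the lug; a neck 36 mm wide leads on to the knuckle.
- spare: the two-knuckle leaf: origin on its underside, below the lug.
- pin: loose steel hinge pin lying on the bench, 8 mm thick, 100 mm long along y, with a 13 mm square head; stays where it is.
- dishes: stack of two lidded clear dishes, 61 mm across, 27 mm high, origin underneath; stays.
- driver: screwdriver, 160 mm long, lying; stays.
- media: small bottle, 44 mm across, 85 mm high, origin underneath; stays.
- beaker: glass beaker, 66 mm across, 80 mm high, origin underneath; stays.
- puck: white round control puck, 62 mm across, 31 mm high, origin underneath; stays.
Things that resemble listed ones, but are neither listed nor needed, are in the scene too. Leave any turquoise look-alike of the leaf alone.

How it is judged:
On the way:
1. the single-knuckle leaf is gripped and lifted clear of the bench (height (world z) of leaf_hole above 0.045 m and contact force between the fingers and leaf above 2 N), for 0.2 s.
At the end, for the whole second after the job is handed in: Held by the fingers, still and level (0.12 rad): leaf_hole within 3.5 mm of jamb_hole in x and z, 4.5 mm in y, axes parallel within 0.07 rad, plate away from the block, under 1.5 N on the jamb; spare leaf within 15 mm and other loose things within 20 mm of their starts (x of leaf_hole in the frame of jamb_hole between -0.0035 and 0.0035 m and y of leaf_hole in the frame of jamb_hole between -0.0045 and 0.0045 m and z of leaf_hole in the frame of jamb_hole between -0.0035 and 0.0035 m and angle between the y axis of leaf_hole and the y axis of jamb_hole, either way round below 0.07 rad and angle between leaf_hole's own z axis and vertical below 0.12 rad and x of leaf_lug in the frame of jamb_hole below -0.04 m and contact force between the fingers and leaf above 2 N and contact force between leaf and jamb_open below 1.5 N and linear speed of leaf below 0.02 m/s and distance of spare from where it was at the start of the episode below 0.015 m and distance of each of dishes, driver, media, beaker, puck, pin from where it was at the start of the episode below 0.02 m); the arm keeps its last pose, push and grip.
It fails at once if the finished hinge is pushed or struck (over 5 N) (contact force between any of the arm, the fingers, leaf and jamb_done above 5 N).
It fails at once if the leaf is forced against the empty jamb (over 25 N) (contact force between leaf and jamb_open above 25 N).
It fails at once if the two-knuckle leaf or a bystander is disturbed (distance of spare from where it was at the start of the episode above 0.015 m or distance of any of dishes, driver, media, beaker, puck, pin from where it was at the start of the episode above 0.02 m).
It also fails if it takes over 38 s, if anything falls off the work surface, if the arm or the gripper's body presses on something with over 40 N, if the wrist force passes 120 N, or if a joint passes its speed limit or range.

## Robot

A 6-joint arm with a two-finger parallel gripper is mounted at the origin on the work surface. World frame = base frame: x ahead of the robot, y to its left, z up, the work surface at z = 0. Lengths are in m, angles in rad, forces in N, time in s.
With the tool pointing down it reaches from about 0.35 to 0.875 m from the base axis. Payload 4.2 kg.
Tool frame: the origin (TCP) lies at the very end of the fingers, on their centre line; the grasp point (between the pads) lies 19 mm behind it (ctrl.grip_depth is the distance from the TCP to the grasp point, in m); z points along the fingers, y is the line along which they close (so a half turn about z gives the same grasp; the last joint's range is limited). The gripper opens to 85 mm and grips with 20 to 120 N. Pads are 22 mm wide; open, the fingers measure 114 mm over their backs; the gripper's body (76 mm by 85 mm) begins 54 mm behind the grasp point. The pads swing forward as they close: fully open they stand 13 mm farther back than shut.
Start: joints at [-0.858, 0.385, 0.008, 0, -1.194, -0.259], TCP at [0.274, -0.562, 0.206] pointing down, gripper open.
Joint ranges: [-3.14, 3.14], [-1.21, 2.06], [-1.07, 1.41], [-3.16, 2.05], [-2.99, -0.16], [-3.1, 3.1]. Speed limits (rad/s): [2.79, 2.79, 3.14, 3.14, 3.14, 3.14].

## Interface

Orientations are given as [roll, pitch, yaw] about the fixed x, y, z axes, in that order (R = Rz(yaw) Ry(pitch) Rx(roll)).
In Python, from plant import ctrl, claw, kinematics, optics, order, status gives the robot as it stands. Calls block until the motion is done:
- ctrl.move_pose(position, orientation): joint-space move of the TCP to a pose.
- ctrl.movel(position, max_speed=0.15, orientation=None, force_limit=None): straight line of the TCP; orientation=None keeps the orientation; max_speed is the mean speed in m/s. With force_limit (N) it stops when the force on the tool has changed by that much, and returns True; else False.
- ctrl.movej(angles): joint-space move.
- claw.set_gripper(opening): finger opening in m; the grip force is fixed at half the most; returns when the fingers have stopped.
- ctrl.pause(seconds).
- kinematics.inverse_kinematics(position, orientation): joint angles nearest the present ones, or None.
- optics.camera(name): name is "scene" or "top" or "wrist"; returns (picture, depth): 420x560x3 uint8, blue, green, red; 420x560 float32, m along the optical axis (not along the pixel's ray), 0 where there is no reading.
- optics.get_calibration(name): a dict with "fx", "fy", "cx", "cy" (pixels), "extrinsics" (4x4, takes a point from camera to world coordinates). Camera axes: x right, y down, z forward; pixel columns grow to the right and rows downward; lengths in m; the calibration is good to about 2 mm. A picture is of the moment at which its call begins: read the wrist's pose just before it. get_calibration takes no time and is no camera call; for the wrist camera it gives the pose at the moment of the call.
A pose or a line that the arm cannot do raises ctrl.Unreachable and nothing moves.
- order.hand_in(): hands the job in; it is judged then, once.
Readings, each from a call of its own:
- status.get_t(): time.
- status.get_joints(): joint angles.
- status.get_dq(): joint speeds.
- status.get_tau(): joint torques, N m.
- status.get_eef_pos(): TCP position.
- status.get_eef_rot(): TCP orientation.
- status.get_force(): force on the tool from outside, world axes, zero at the start.
- status.get_ft_torque(): the same for the moment, N m.
- status.get_width(): finger opening in m.
- status.get_grasp_force(): force on a finger pad.
Only numpy, scipy, OpenCV 4.12 (cv2) and the standard library are available. Lean on these libraries where they do the work, as an engineer would, in place of code of your own. Each camera call takes 0.05 s, during which the arm holds its last target. There are 200 camera calls.

## Working session

There is one attempt and no reset: what is moved stays moved. The work goes in short steps, each a Python script; the robot and the scene stay as the last script left them, time stands still between calls to the robot, and variables do not carry over. Pictures are saved under pics/ and viewed, at most 10 in all, crops included, and the job is handed in when it is done.

```bash
mkdir -p pics; ls
python3 - <<'E'
from plant import ctrl, claw, kinematics, optics, order, status
import cv2,numpy as np
for n in ("top","scene"):
    im,d=optics.camera(n); np.savez(f"pics/{n}0.npz",im=im,d=d,**{k:v for k,v in optics.get_calibration(n).items()})
    cv2.imwrite(f"pics/{n}0.png",cv2.resize(im,(784,588),interpolation=cv2.INTER_CUBIC))
    print(n,optics.get_calibration(n))
print(status.get_t(),status.get_eef_rot())
E
```

```text
pics
top {'fx': 513.9022858736514, 'fy': 513.9022858736514, 'cx': 273.6630521533163, 'cy': 204.21953592781801, 'extrinsics': array([[-0.05792497, -0.97786282,  0.20106966,  0.16188345],
       [-0.99831469,  0.05602503, -0.01513183,  0.00459492],
       [ 0.00353192, -0.2016073 , -0.97946007,  1.48009897],
       [ 0.        ,  0.        ,  0.        ,  1.        ]])}
scene {'fx': 460.12008258269896, 'fy': 460.12008258269896, 'cx': 279.2389581941815, 'cy': 217.69425583887124, 'extrinsics': array([[-0.71034403,  0.55080653, -0.43820488,  1.05265351],
       [ 0.70382693,  0.56138707, -0.43528405,  0.57570554],
       [ 0.00624526, -0.61762182, -0.78645043,  1.14234412],
       [ 0.        ,  0.        ,  0.        ,  1.        ]])}
0.1 [ 3.13962734e+00 -1.54193977e-04 -2.68793955e+00]
```

View pics/top0.png

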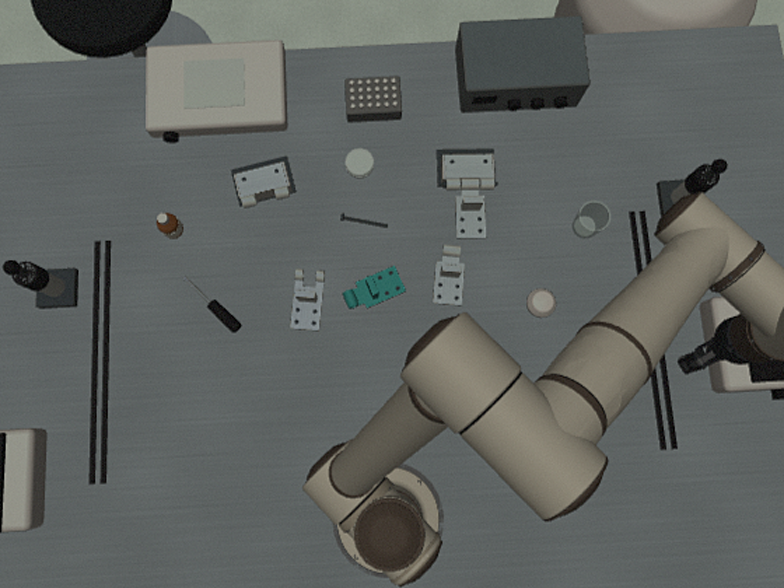

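View pics/scene0.png

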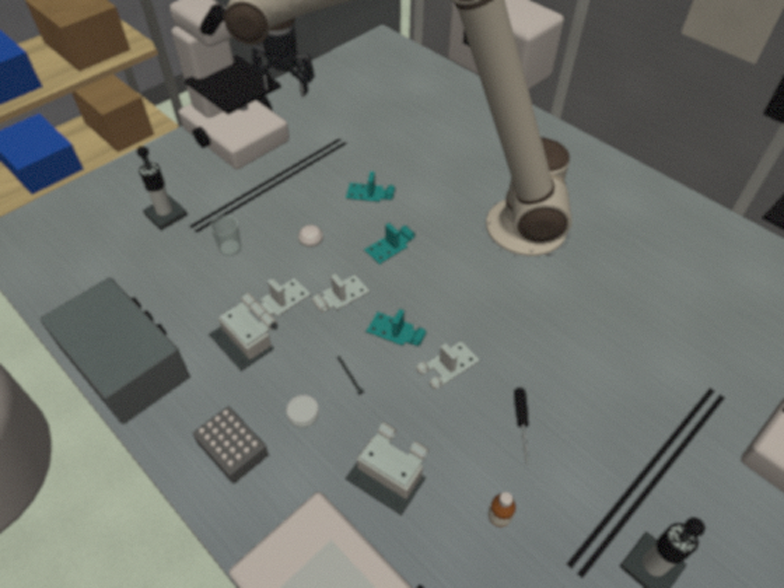

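The top view shows the single-knuckle leaf at about (450,278) px (784-wide picture) with its knuckle at (452,250), pointing at the robot's +x. The two-knuckle spare is at (308,300), the finished hinge at (468,190) and the empty jamb at (263,183), turned a little. Next I'll get coarse positions and the wrist camera's geometry.

```bash
cat > h.py <<'E'
from plant import ctrl, claw, kinematics, optics, order, status
import cv2,numpy as np
def ray(c,u,v,z):
    "pixel -> world point on plane z"
    E=c["extrinsics"]; r=E[:3,:3]@np.array([(u-c["cx"])/c["fx"],(v-c["cy"])/c["fy"],1]); o=E[:3,3]
    return o+r*(z-o[2])/r[2]
def cloud(c,d):
    v,u=np.mgrid[:420,:560]; P=np.stack([(u-c["cx"])/c["fx"]*d,(v-c["cy"])/c["fy"]*d,d],-1)
    return P@c["extrinsics"][:3,:3].T+c["extrinsics"][:3,3]
def shot(n,tag):
    c=optics.get_calibration(n); im,d=optics.camera(n); np.savez(f"pics/{tag}.npz",im=im,d=d,**c); return c,im,d
def load(tag): 
    f=np.load(f"pics/{tag}.npz"); return {k:f[k] for k in("fx","fy","cx","cy","extrinsics")},f["im"],f["d"]
E
python3 - <<'E'
from h import *
c,im,d=load("top0"); P=cloud(c,d)
for n,(u,v),z in [("leaf knuckle",(452,250),.024),("leaf rear",(449,303),.006),("spare",(308,298),.01),("jamb block",(264,180),.054),("knL",(249,201),.07),("knR",(283,193),.07),("done axis",(466,184),.06),("done leaf end",(471,236),.054)]:
    u,v=u/1.4,v/1.4; print(n,ray(c,u,v,z).round(3),P[int(v),int(u)].round(3))
w=optics.get_calibration("wrist"); from scipy.spatial.transform import Rotation as R
r=R.from_euler("xyz",status.get_eef_rot()); T=w["extrinsics"]
print(w["fx"],w["cx"],w["cy"],r.inv().apply(T[:3,3]-status.get_eef_pos()).round(4),(r.as_matrix().T@T[:3,:3]).round(3))
E
```

```text
leaf knuckle [ 0.529 -0.166  0.024] [ 0.532 -0.164  0.018]
leaf rear [ 0.42  -0.153  0.006] [ 0.421 -0.151  0.01 ]
spare [0.447 0.139 0.01 ] [0.44  0.135 0.059]
jamb block [0.694 0.218 0.054] [0.694 0.219 0.058]
knL [0.644 0.247 0.07 ] [0.646 0.249 0.071]
knR [0.658 0.177 0.07 ] [0.657 0.176 0.078]
done axis [ 0.659 -0.202  0.06 ] [ 0.657 -0.198  0.07 ]
done leaf end [ 0.549 -0.204  0.054] [ 0.55  -0.202  0.057]
339.29840611058853 278.389552759233 220.4190115794773 [ 0.0745  0.001  -0.169 ] [[-0.001 -0.956 -0.292]
 [ 1.    -0.001 -0.   ]
 [ 0.    -0.292  0.956]]
```

Run:
```python
from h import *
for p,y in [((.478,-.160,.14),-1.69),((.478,-.160,.14),1.45),((.60,.2,.09),-1.37),((.60,.2,.09),1.77)]:
    print(p,y,np.round(kinematics.inverse_kinematics(p,[np.pi,0,y]),2))
ctrl.move_pose([.478,-.160,.14],[np.pi,0,-1.69])
print(status.get_t(),status.get_eef_pos(),status.get_eef_rot())
c,im,d=shot("wrist","w1")
cv2.imwrite("pics/w1.png",cv2.resize(im,(784,588),interpolation=cv2.INTER_CUBIC))
```

```text
(0.478, -0.16, 0.14) -1.69 [-0.    0.24 -0.38  0.   -0.95 -0.12]
(0.478, -0.16, 0.14) 1.45 [-0.    0.24 -0.38  0.   -0.95  3.02]
(0.6, 0.2, 0.09) -1.37 [ 0.58  0.49 -0.12  0.   -0.95 -0.38]
(0.6, 0.2, 0.09) 1.77 [ 0.58  0.49 -0.12  0.   -0.95  2.76]
1.7667 [ 0.47810174 -0.16062473  0.1401748 ] [-3.14117776e+00 -7.99886777e-05 -1.69115397e+00]
```

View pics/w1.png

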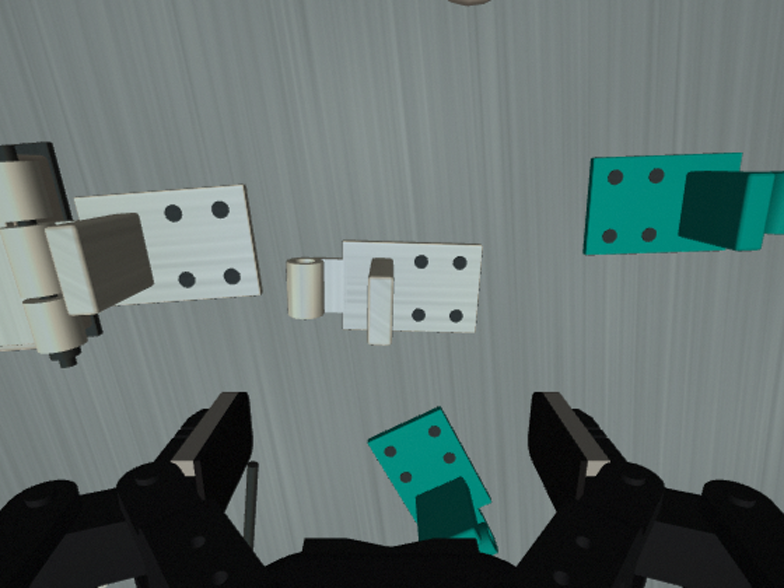

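The wrist view shows the single-knuckle leaf at the centre: plate corners about (343,240), (482,243), (475,333), (343,330), lug top face about (368–393, 278–344), knuckle at (305,289). The finished hinge is to its left.

```bash
cat > edges.py <<'E'
from h import *
c,im,d=load("w1"); S=lambda p,z:ray(c,p[0]/1.4,p[1]/1.4,z)
A,B,C,D=[S(p,.006) for p in((343.5,240),(482,243),(475.5,333),(343,330))]
print("sides",[np.linalg.norm(x-y).round(4) for x,y in((A,B),(B,C),(C,D),(D,A))])
ex=(A-B)+(D-C); a=np.arctan2(ex[1],ex[0]); ax=np.array([np.cos(a),np.sin(a),0]); ctr=(A+B+C+D)/4
print("yaw",a,np.arctan2(*(-(D-A)[[0,1]]*[1,-1])),"lug from plate",(ctr+.019*ax).round(4))
t=[S(p,.060) for p in((370.5,278),(393,278),(391,344),(368.5,344))]
print("lug top",np.mean(t,0).round(4),np.round(np.linalg.norm(t[0]-t[1]),4),np.round(np.linalg.norm(t[1]-t[2]),4))
k=[S(p,.012) for p in((287,289),(323,289))];print("knuckle",np.mean(k,0).round(4), (S((305,262),.024)).round(4),S((305,319),.024).round(4),"exp",(ctr+.068*ax).round(4))
P=cloud(c,d); m=(P[...,2]>.056)&(P[...,2]<.064)&(np.abs(P[...,0]-.48)<.03)&(np.abs(P[...,1]+.16)<.04);print("depth lug",P[m].mean(0),m.sum())
E
python3 edges.py; python3 -c "
from h import *
c,im,d=load('w1');cv2.imwrite('pics/w1c.png',cv2.resize(im[160:250,195:355],None,fx=5,fy=5,interpolation=cv2.INTER_CUBIC))"
```

```text
sides [np.float64(0.0887), np.float64(0.0612), np.float64(0.0898), np.float64(0.061)]
yaw -0.14429231931299172 -0.15544788509833635 lug from plate [ 0.4832 -0.157   0.006 ]
lug top [ 0.4832 -0.1569  0.06  ] 0.0121 0.038
knuckle [ 0.5326 -0.1633  0.012 ] [ 0.527  -0.1829  0.024 ] [ 0.5334 -0.1468  0.024 ] exp [ 0.5317 -0.164   0.006 ]
depth lug [ 0.48356214 -0.15844133  0.06059686] 898
```

View pics/w1c.png

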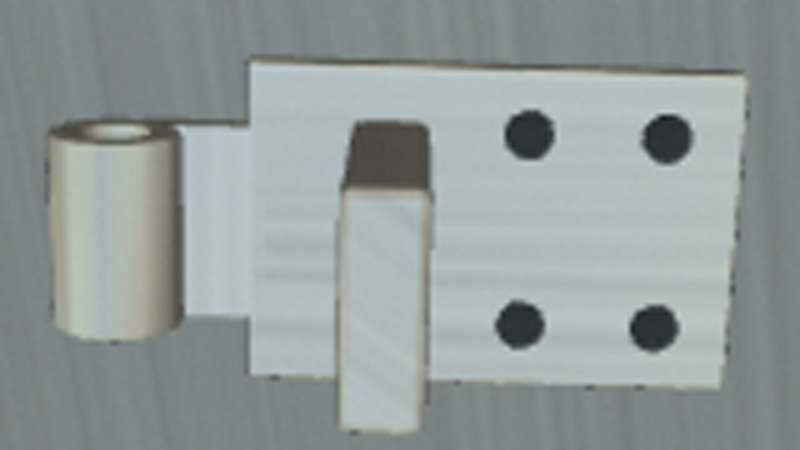

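Run:
```python
from h import *
o=[np.pi,0,-.147-np.pi/2]
claw.set_gripper(.036); print(status.get_width(),status.get_t())
ctrl.move_pose([.4832,-.157,.085],o)
ctrl.movel([.4832,-.157,.027],.08,orientation=o,force_limit=8); print(status.get_eef_pos(),status.get_force(),status.get_t())
claw.set_gripper(0); print(status.get_width(),status.get_grasp_force(),status.get_force(),status.get_t())
p=np.array(status.get_eef_pos()); print("grasp",p,status.get_eef_rot())
np.save("pg.npy",np.r_[p,status.get_eef_rot()])
ctrl.movel(p+[0,0,.014],.04,orientation=o)
ctrl.movel(p+[-.04,.006,.016],.1,orientation=o)
ctrl.movel(p+[-.04,.006,.13],.15,orientation=o)
print(status.get_width(),status.get_grasp_force(),status.get_force(),status.get_ft_torque(),status.get_t())
a=.197; ax=np.array([np.cos(a),np.sin(a),0]); q=np.array([.651,.212,.075])-.099*ax+[0,0,.035]
ctrl.move_pose(q,[np.pi,0,a-np.pi/2])
print(status.get_eef_pos(),status.get_eef_rot(),status.get_width(),status.get_t())
c,im,d=shot("wrist","w2"); cv2.imwrite("pics/w2.png",cv2.resize(im,(784,588),interpolation=cv2.INTER_CUBIC))
```

```text
0.03584525333317446 2.35
[ 0.48374585 -0.15706384  0.02754201] [-0.06557593 -0.37378695 -0.02858816] 3.5583
0.012001915777848971 59.494428634643555 [-0.85461008  0.99905209  5.38363963] 3.8917
grasp [ 0.48386622 -0.15705187  0.02789831] [-3.13988044e+00  1.22627643e-05 -1.71741501e+00]
0.012032791202098688 58.64616930484772 [ 0.87079488 -0.11991267 -2.25640048] [-0.00305037  0.00080795  0.00514693] 5.8833
[0.55378678 0.19151124 0.11003947] [ 3.14110054e+00 -3.33421203e-04 -1.37506885e+00] 0.011801711718999698 7.25
```

View pics/w2.png

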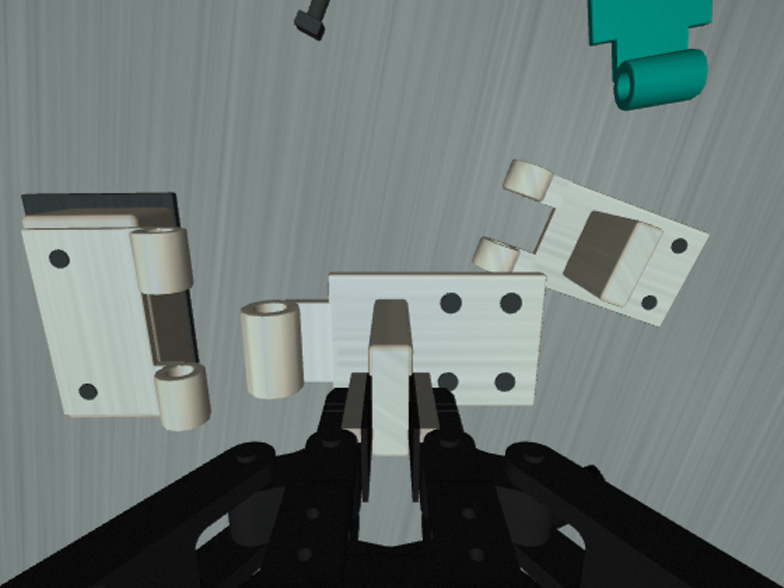

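The leaf is held level (lug at (390,400), knuckle (272,350)). The empty jamb is at the left with its knuckles at (162,260) and (182,397), turned several degrees relative to the leaf. I'll enlarge that part.

```bash
python3 -c "
from h import *
c,im,d=load('w2');cv2.imwrite('pics/w2c.png',cv2.resize(im[140:310,10:235],None,fx=3.5,fy=3.5,interpolation=cv2.INTER_CUBIC))"
```

```text
(no output)
```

View pics/w2c.png

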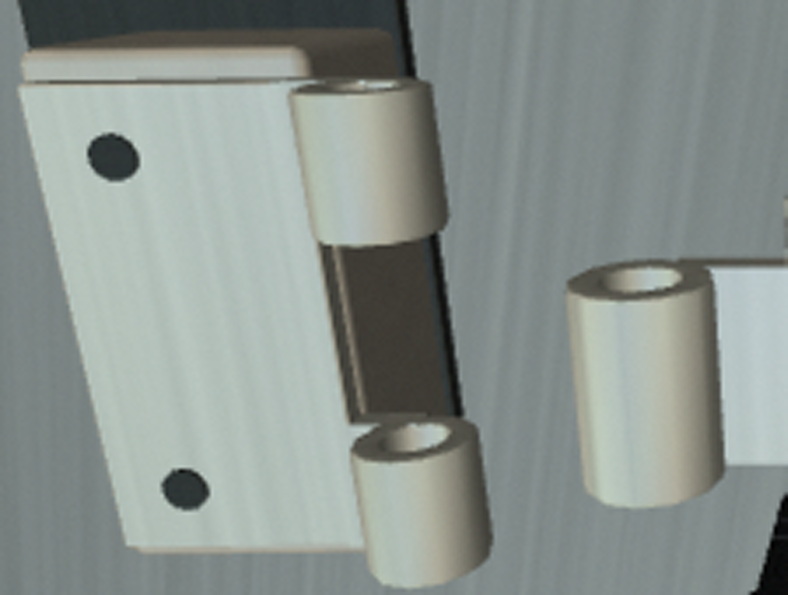

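```bash
cat > m2.py <<'E'
from h import *
c,im,d=load("w2"); S=lambda x,y,z:ray(c,10+(x+.5)/3.5-.5,140+(y+.5)/3.5-.5,z)
yaw=lambda a,b:np.arctan2(-(b-a)[0],(b-a)[1])
U=S(362,88,.06);L=S(418,439,.06); print("axis pts",U,L,"d",np.linalg.norm(U-L),"yaw",yaw(U,L))
h=S(113,158,.054),S(186,489,.054); e=S(20,85,.054),S(128,548,.054)
print("holes",yaw(*h),np.linalg.norm(h[0]-h[1]),"edge",yaw(*e),np.linalg.norm(e[0]-e[1]))
# knuckle ridge silhouettes at axis height: widths
print("sil L mid",(S(361,520,.06)+S(487,500,.06))/2)
a=.5*(yaw(*h)+yaw(*e)); y=np.array([-np.sin(a),np.cos(a),0]); print("hole est",U+.049*y,L-.021*y, "edge centre",(e[0]+e[1])/2-.072*np.array([np.cos(a),np.sin(a),0]))
K=S(642,281,.0941); b=-1.37507+np.pi/2; yl=np.array([-np.sin(b),np.cos(b),0]); xl=np.array([np.cos(b),np.sin(b),0])
k=K+.018*yl; print("leaf hole",k,"lug from it",k-.049*xl,"tcp .5538,.1915; leaf yaw by tool",b)
s=(S(568,290,.0941)+S(713,275,.0941))/2,(S(585,490,.0941)+S(723,480,.0941))/2; print("leaf knuckle yaw",yaw(*s))
P=cloud(c,d); t=P[150:310,10:150]; m=(t[...,2]>.066)&(t[...,2]<.08); print("depth knuckles",t[m].mean(0),m.sum())
m=(t[...,2]>.05)&(t[...,2]<.058);print("depth top",t[m].mean(0),np.median(t[m][:,2]))
E
python3 m2.py
```

```text
axis pts [0.66644214 0.16885406 0.06      ] [0.65163037 0.2375194  0.06      ] d 0.07024470176489611 yaw 0.2124543691931771
holes 0.20860268561706807 0.07016789647113586 edge 0.2024533129417343 0.09795411727084857
sil L mid [0.64939234 0.2532354  0.06      ]
hole est [0.65644203 0.21682277 0.06      ] [0.65591613 0.21696138 0.06      ] edge centre [0.65205353 0.21538507 0.054     ]
leaf hole [0.60124899 0.20154907 0.0941    ] lug from it [0.55318456 0.1920196  0.0941    ] tcp .5538,.1915; leaf yaw by tool 0.19572632679489654
leaf knuckle yaw 0.18476113347595044
depth knuckles [0.65538869 0.2102963  0.07060462] 2656
depth top [0.69624256 0.22099481 0.05475365] 0.054792614587331256
```

Run:
```python
from h import *
a=.208; ax=np.array([np.cos(a),np.sin(a),0]); o=[np.pi,0,a-np.pi/2]
t=np.array([.6562,.2169,.0759])-.049*ax+[.0004,-.0004,0]
t[2]=.0759; ctrl.movel(t-.032*ax,.08,orientation=o,force_limit=8)
ctrl.pause(.2)
print("cmd",t-.032*ax,"got",status.get_eef_pos(),status.get_eef_rot(),status.get_force(),status.get_t())
np.save("t.npy",t)
c,im,d=shot("wrist","w3"); cv2.imwrite("pics/w3c.png",cv2.resize(im[160:320,40:265],None,fx=3.5,fy=3.5,interpolation=cv2.INTER_CUBIC))
```

```text
cmd [0.57734588 0.19977322 0.0759    ] got [0.57743285 0.19993452 0.07647765] [-3.14069743e+00  3.27683992e-04 -1.36255616e+00] [ 0.21476681 -0.64299313 -1.55698555] 8.175
```

View pics/w3c.png

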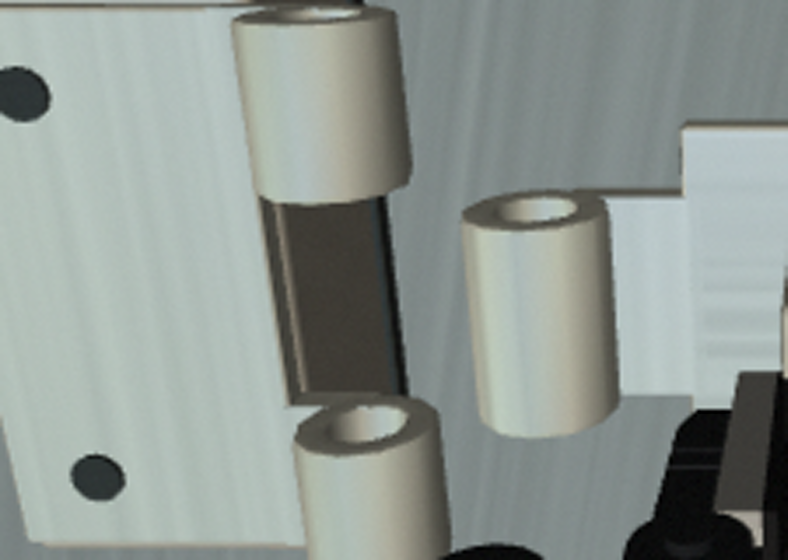

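The leaf knuckle (face centre about (536,210) in the crop) stands in front of the gap, level with it. The jamb knuckle faces are centred at about (315,16) and (367,427).

Run:
```python
from h import *
c,im,d=load("w3"); S=lambda x,y,z:ray(c,40+(x+.5)/3.5-.5,160+(y+.5)/3.5-.5,z)
yaw=lambda a,b:np.arctan2(-(b-a)[0],(b-a)[1])
U=S(316,17,.06);L=S(368,426,.06); h=S(23,95,.054),S(98,478,.054)
print("d",np.linalg.norm(U-L),"yaw",yaw(U,L),"holes",yaw(*h),np.linalg.norm(h[0]-h[1]))
a=.208; ax=np.array([np.cos(a),np.sin(a),0]); y=np.array([-ax[1],ax[0],0])
J=(U+.049*y+L-.021*y)/2; K=S(536,211,.0606)+.018*y
print("jamb",U+.049*y,L-.021*y,"leaf",K,"by tool",np.array([.57743,.19993,.06])+.049*ax,"rel x,y",(J-K)@ax,(J-K)@y)
s=(S(463,220,.0606)+S(607,200,.0606))/2,(S(482,420,.0606)+S(619,400,.0606))/2; print("leaf yaw",yaw(*s), "jamb U sil",yaw((S(234,25,.06)+S(397,15,.06))/2,(S(258,190,.06)+S(410,180,.06))/2))
```

```text
d 0.07041516343497761 yaw 0.20663949412084798 holes 0.19955659717150206 0.07041228268885681
jamb [0.65635934 0.21683934 0.06      ] [0.65636736 0.21726528 0.06      ] leaf [0.62494568 0.21060489 0.0606    ] by tool [0.62537385 0.21004867 0.06      ] rel x,y 0.0320719088677159 -0.00017940729046877162
leaf yaw 0.2070791608718331 jamb U sil 0.19133996843892062
```

Run:
```python
from h import *
a=.206; ax=np.array([np.cos(a),np.sin(a),0]); o=[np.pi,0,a-np.pi/2]
p=np.array(status.get_eef_pos()); want=p+.0320*ax+.00018*np.array([ax[1],-ax[0],0]); want[2]=.0759
cmd=want-[0.0001,.00015,.0006]
print(ctrl.movel(cmd,.03,orientation=o,force_limit=4)); ctrl.pause(.3)
e=want-status.get_eef_pos(); print("err",e,status.get_eef_rot()[2]+np.pi/2,status.get_force(),status.get_t())
ctrl.movel(cmd+e,.02,orientation=o,force_limit=4); ctrl.pause(.4)
print("err",want-status.get_eef_pos(),status.get_eef_rot(),status.get_force(),status.get_ft_torque(),status.get_width(),status.get_grasp_force(),status.get_t())
c,im,d=shot("wrist","w4"); cv2.imwrite("pics/w4c.png",cv2.resize(im[160:320,80:305],None,fx=3.5,fy=3.5,interpolation=cv2.INTER_CUBIC))
```

```text
False
err [0.00015293 0.00013325 0.00052477] 0.20609585572307898 [-0.11097542 -0.11920168 -3.45052657] 9.7417
err [-4.37203380e-05  2.68653263e-06  7.87258312e-05] [-3.14158182e+00  3.77240790e-05 -1.36480782e+00] [ 0.97253756 -0.04473788 -1.96496684] [-0.04180039  0.01880025  0.03075069] 0.011753126513560433 58.62831115722656 10.3917
```

View pics/w4c.png

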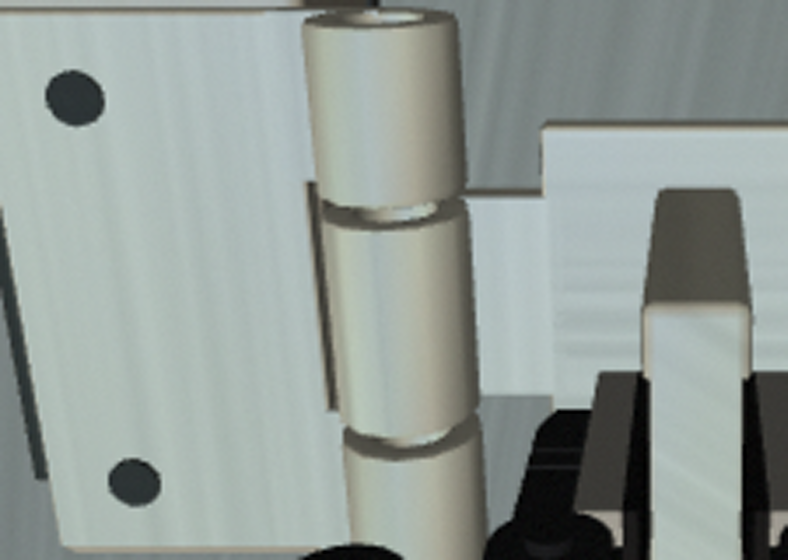

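The knuckle sits between the two jamb knuckles with a gap at each end, at rows of about 205 and 435, and the silhouettes are in line. The tool force is about 2 N downward, which matches the leaf's own weight.

```bash
python3 -c "
from h import *
print(order.hand_in(), status.get_t(), status.get_force())"
```

```text
the job is handed in; nothing more can be done
the job is handed in; nothing more can be done
```

The job is handed in: the single-knuckle leaf is still held level between the empty jamb's knuckles, holes lined up to under 1 mm by camera and arm readings, and hanging free of the jamb; no verdict came back.

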